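# Step the filter turret to the ring station and open the shutter

### The arm

A 6-joint arm with a two-finger parallel gripper is mounted at the origin on the work surface. World frame = base frame: x ahead of the robot, y to its left, z up, the work surface at z = 0. Lengths are in m, angles in rad, forces in N, time in s.
With the tool pointing down it reaches from about 0.4 to 0.825 m from the base axis. Payload 7 kg.
Tool frame: the origin (TCP) lies at the very end of the fingers, on their centre line; the grasp point (between the pads) lies 19 mm behind it (grip_depth is the distance from the TCP to the grasp point, in m); z points along the fingers, y is the direction in which the jaws open and shut (so a half turn about z gives the same grasp; the last joint's range is limited). The gripper opens to 88 mm and grips with 3 to 60 N. Pads are 19 mm wide; open, the fingers measure 130 mm over their backs; the gripper's body (78 mm by 193 mm) begins 47 mm behind the grasp point.
Start: joints at [1.491, 0.359, 0.012, 0, -1.224, -0.288], TCP at [0.243, 0.63, 0.227] pointing down, gripper open.
Joint ranges: [-3.07, 3.07], [-1.43, 2.12], [-1.02, 1.25], [-3.03, 1.67], [-3.05, -0], [-3.03, 3.03]. Speed limits (rad/s): [2.39, 2.39, 3.01, 3.14, 3.14, 3.14].

### API

Orientations are given as [roll, pitch, yaw] about the fixed x, y, z axes, in that order (R = Rz(yaw) Ry(pitch) Rx(roll)).
In Python, from station import get_state, grab_frame, get_calibration, job_done, grip_depth gives the robot as it stands. The module is installed in compiled form; this text tells all that it offers.
- The arm moves only by the shell command python3 -m crank 'ROWS' [FORCE]. ROWS is JSON, a list of rows, each an object with "turn": the turn, a rotation vector about the tool's x, y, z each as a share of 2 pi rad, from -1 to 1, a list of three; "slide": the shift along the tool's x, y, z each as a share of 0.5 m, from -1 to 1, a list of three; "fingers": the opening, from -1 (shut) to 1 (fully open). A call has 1 to 5 rows; each row is the pose to reach, as a shift and turn from the pose commanded when the call began, along the tool's axes at that moment, turning the shorter way round; what a row does not reach only later rows make up. A row lasts 1/12 s, in which the tool goes at most 41.7 mm and 7.16 degrees, less where a joint would pass 70% of its speed; a pose out of reach is approached as far as the arm can. A call with a number of a shift or a turn outside -1 to 1 is refused whole. A call with a gripper value outside its range is refused whole. The fingers move at their own pace and stop on an object; FORCE is the grip in N (left out, the last holds). Time passes only in rows, so rows that repeat a pose let the fingers close. It gives the time, the measured TCP pose, the force and the opening at its end, in the units of the state.
- get_state(): the state, without advancing time (a new reading comes with each control period).
- grab_frame(name): name is "side" or "top"; returns the picture (420x560x3 uint8, red, green, blue); there is no depth.
- get_calibration(name): a dict with "K" (3x3 intrinsics, pixels), "pose" (4x4, takes a point from camera to world coordinates). Camera axes: x right, y up, looking along -z (the intrinsics and any distortion apply to the point x, -y, -z); pixel columns grow to the right and rows downward; lengths in m; the calibration is good to about 2 mm. A picture is of the moment at which its call begins. get_calibration takes no time and is no camera call.
- job_done(): hands the job in, once; it reports no verdict.
The state is a dict: "t": time; "q": joint angles; "qd": joint speeds; "joint_efforts": joint torques, N m; "eef_pos": TCP position; "ee_rot": TCP orientation; "force": force on the tool from outside, world axes, zero at the start; "moment": the same for the moment, N m; "width": finger opening in m.
Only numpy, scipy, OpenCV 4.12 (cv2) and the standard library are available. Lean on these libraries where they do the work, as an engineer would, in place of code of your own. Each camera call takes 0.05 s, during which the arm holds its last target.

### The job

On the microscope's filter turret, push the protruding tab round with a fingertip, without pinching it, until it points straight at the label disc with the ring symbol. Then press the round button on the shutter box all the way down and let it come back up. Leave the turret at the ring and leave everything else on the bench where it stands.

Things in the scene. Friction and masses are not known exactly. Their poses are not given: they have to be found in the camera images.
- turret (a joint): Turret wheel angle about its vertical axis, rad, counter-clockwise positive seen from above. Stations with label discs at -0.942, 0.314 and 0.942, an unlabelled blank metal disc at -0.314; stops at -1.06 and 1.06. Starts within 0.2 of the blank station. The wheel is held by friction alone: about 1 N at the tab turns it, it has no detents and stays where it is left.
- turret_axis (a point): Point on the wheel's axis, on its hub, 40 mm above the bench. Aluminium wheel 124 mm across, rim top 34 mm above the bench, four glass windows, on a round grey base plate (300 mm across, top 18 mm above the bench) fixed to the bench. A white lamp housing, 130 mm wide, 81 mm high, stands on the robot's side, 75 to 200 mm from the axis, opposite the stations.
- tab (a point): Centre of the protruding tab, where a fingertip pushes: 84 mm from the axis, 35 mm above the bench. One dark steel upright fin pointing radially outwards from the wheel's rim (62 to 100 mm from the axis), 12 mm thick (13 mm at its cap), from 22 to 52 mm above the bench, with a thin white line along its top. Fingers pressing both its halves (turret_c0 clockwise, turret_c1) at once pinch it.
- aim (a point): A point that turns with the wheel, 126 mm from the axis on the tab's centre line, 20 mm above the bench: the spot the tab points at. It lies over the centre of a label disc when the wheel sits at that station.
- mark_ring: The label disc to select: white, 44 mm across, 3 mm thick, with a black ring symbol (36 mm outside, 22 mm inside). Lies on the base plate, 126 mm from the wheel's axis, at one of the three labelled stations (which one varies). Origin: centre of its underside, 18 mm above the bench.
- mark_dot: Another label disc of the same size, with a solid black dot 18 mm across. Origin as mark_ring.
- mark_bar: Another label disc of the same size, with a black bar 36 by 9 mm. Origin as mark_ring.
- button_top (a point): Centre of the top of the round black shutter button, 30 mm across, in a steel collar 46 mm across and 12 mm high on top of the grey shutter box (100 by 80 mm, 45 mm high, fixed to the bench, right of the turret seen from the robot). About 67 mm above the bench when up; it moves straight down.
- button (a joint): How far the shutter button is pressed, m: 0 up, 0.006 fully down (4 N). It springs back when released.
- filter_holder: Loose black spare filter holder, 24 by 24 by 20 mm, standing on the turret's base plate near its rim, past the most counter-clockwise station. Bystander. Origin: centre of underside.
- petri_dish: Loose clear dish with lid, 92 mm across, 16 mm high, beyond the turret. Bystander. Origin: centre of underside.
- culture_flask: Loose clear flask lying flat, body 75 by 45 by 26 mm, white cap along +x, beyond the turret. Bystander. Origin: centre of the body's underside.
- canister: Loose aluminium screw canister, 44 mm across, 55 mm high, left of the turret. Bystander. Origin: centre of underside.
- slide_box: Loose grey slide box with white lid, 87 by 34 by 30 mm, beyond the shutter box. Bystander. Origin: centre of underside.
- reagent_bottle: Loose amber bottle, 52 mm across, 115 mm high, far left. Bystander. Origin: centre of underside.
- stage_frame: Loose flat dark steel frame with two openings, 110 by 80 by 4 mm, near left. Bystander. Origin: centre of underside.

How it is judged:
On the way, in this order (a step that is already met when the one before it is completed fails the run):
1. the tab points at the ring label, wheel at rest (horizontal distance between aim and mark_ring below 0.012 m and velocity of joint turret between -0.1 and 0.1 rad/s), for 0.3 s.
2. the shutter button is pressed down (value of joint button above 0.0048 m), for 0.05 s.
At the end, for the whole second after the job is handed in: The tab points at the ring label (the aim point within 12 mm, about 5 degrees, of the disc's centre) with the wheel at rest, the button is up again (less than 1.5 mm pressed), and every loose thing is within 20 mm of where it stood (horizontal distance between aim and mark_ring below 0.012 m and velocity of joint turret between -0.05 and 0.05 rad/s and value of joint button below 0.0015 m and distance of each of filter_holder, petri_dish, culture_flask, canister, slide_box, reagent_bottle, stage_frame from where it was at the start of the episode below 0.02 m); the robot touches nothing.
It fails at once if the shutter button is pressed before the tab points at the ring (value of joint button above 0.003 m and horizontal distance between aim and mark_ring above 0.016 m).
It fails at once if the tab is pinched between the fingers (contact force between the fingers and turret_c0 above 0.5 N and contact force between the fingers and turret_c1 above 0.5 N).
It fails at once if a loose thing on the bench is lifted, knocked or shifted (distance of any of filter_holder, petri_dish, culture_flask, canister, slide_box, reagent_bottle, stage_frame from where it was at the start of the episode above 0.02 m).
It also fails if it takes over 48 s, if anything falls off the work surface, if the arm or the gripper's body presses on something with over 40 N, if the wrist force passes 120 N, or if a joint passes its speed limit or range.

## Working session

There is one attempt and no reset: what is moved stays moved. The work goes in short steps, Python scripts to look and compute and a shell command to move; the robot and the scene stay as the last step left them, time stands still between calls to the robot, and variables do not carry over. Pictures are saved under pics/ and viewed, and the job is handed in when it is done.

```bash
mkdir -p pics; python3 - <<'E'
from station import *
import cv2
s=get_state();print(s)
for n in("side","top"):
    cv2.imwrite(f"pics/{n}0.png",grab_frame(n)[:,:,::-1]);c=get_calibration(n);print(n,c)
E
```

```text
{'t': 0.0, 'q': array([ 1.49109834e+00,  3.59353685e-01,  1.10480606e-02, -3.71499553e-04,
       -1.22410266e+00, -2.88128449e-01]), 'qd': array([ 5.18911432e-04,  8.95904963e-04,  1.92511310e-05, -1.63800273e-03,
       -9.06277124e-04, -4.84600863e-04]), 'joint_efforts': array([ 6.01464103e-05, -5.82714379e+01,  2.93054491e+01,  6.99716941e+00,
        6.95739698e-03, -1.40613656e-04]), 'eef_pos': array([0.24254505, 0.62938034, 0.22563562]), 'ee_rot': array([ 3.13994789e+00, -1.23261014e-04, -3.67952844e-01]), 'force': array([ 0.53907366, -0.57852271,  0.00066289]), 'moment': array([-0.0074633, -0.031922 , -0.0255212]), 'width': 0.08746001433598634}
side {'K': array([[419.77246239,   0.        , 277.63308711],
       [  0.        , 419.77246239, 210.6733917 ],
       [  0.        ,   0.        ,   1.        ]]), 'pose': array([[ 0.98051327,  0.14099422, -0.13680042,  0.38608964],
       [-0.19559894,  0.76551159, -0.61297068, -0.70465687],
       [ 0.01829698,  0.62778391,  0.77817259,  1.02436788],
       [ 0.        ,  0.        ,  0.        ,  1.        ]])}
top {'K': array([[409.54684563,   0.        , 278.05068512],
       [  0.        , 409.54684563, 209.05395963],
       [  0.        ,   0.        ,   1.        ]]), 'pose': array([[ 0.01607907,  0.98846706, -0.15058   ,  0.42338145],
       [-0.99975892,  0.01814602,  0.01236248,  0.06952254],
       [ 0.01495233,  0.15034492,  0.98852053,  1.03446833],
       [ 0.        ,  0.        ,  0.        ,  1.        ]])}
```

View pics/side0.png

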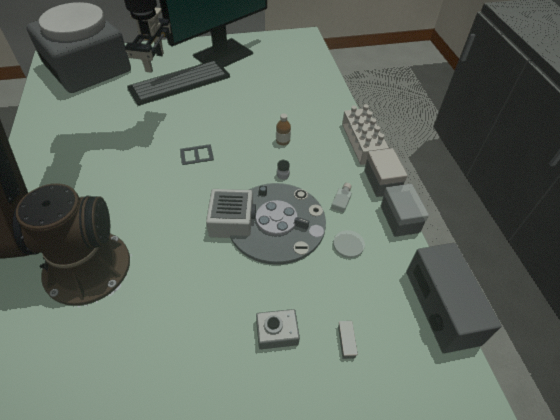

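View pics/top0.png

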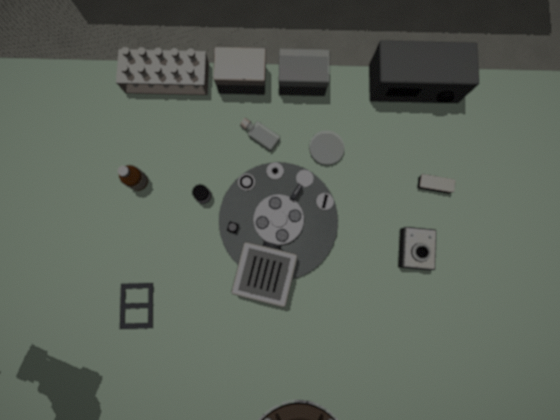

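```bash
python3 - <<'E'
import cv2
a=cv2.imread("pics/top0.png")[110:310,200:400]
cv2.imwrite("pics/topc.png",cv2.resize(a,(600,600),interpolation=cv2.INTER_CUBIC))
E
```

```text
(no output)
```

View pics/topc.png

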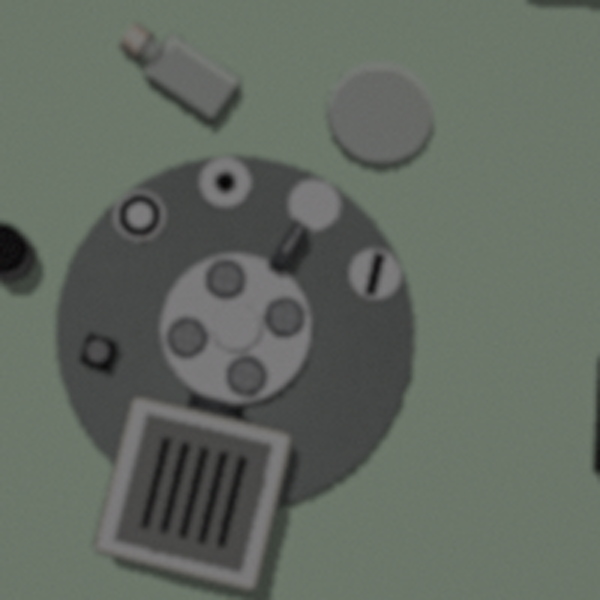

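The ring disc is the most counter-clockwise station, at crop (139,215), which is full-frame (246,182). The tab is near blank, at crop (292,247). The filter holder is at crop (99,351), and the button is at about (422,252) in the top view. Next I'll compute world positions.

```bash
cat > h.py <<'E'
from station import *
import numpy as np, cv2
def w(n,u,v,z):
    c=get_calibration(n);K=c["K"];P=c["pose"]
    d=P[:3,:3]@np.array([(u-K[0,2])/K[0,0],-(v-K[1,2])/K[1,1],-1]);o=P[:3,3]
    return o+d*(z-o[2])/d[2]
def px(n,p):
    c=get_calibration(n);K=c["K"];P=c["pose"]
    q=P[:3,:3].T@(np.array(p)-P[:3,3]);return K[0,0]*q[0]/-q[2]+K[0,2],K[1,1]*-q[1]/-q[2]+K[1,2]
E
python3 - <<'E'
from h import *
np.set_printoptions(precision=4,suppress=True)
for nm,u,v,z in [("ring",139,215,.021),("dot",225,182,.021),("blank",314,205,.021),("bar",375,274,.021),("hub",238,328,.04),("tabtop_out",300,228,.052),("holder",99,351,.038)]:
    print(nm,w("top",200+u/3,110+v/3,z))
D=[w("top",200+u/3,110+v/3,.021)[:2] for u,v in[(139,215),(225,182),(314,205),(375,274)]]
from scipy.optimize import least_squares
st=[.942,.314,-.314,-.942]
f=lambda p:np.concatenate([p[:2]+.126*np.array([np.cos(p[2]+a),np.sin(p[2]+a)])-d for a,d in zip(st,D)])
r=least_squares(f,[.65,.07,0]);print(r.x,r.fun)
for n in("top","side"):
    im=grab_frame(n)[:,:,::-1]
    u,v=(422,252) if n=="top" else (273,324)
    a=im[v-30:v+30,u-40:u+40]; cv2.imwrite(f"pics/b_{n}.png",cv2.resize(a,(800,600),interpolation=cv2.INTER_CUBIC))
im=grab_frame("side")[:,:,::-1]
cv2.imwrite("pics/sc.png",cv2.resize(im[175:265,220:340],(800,600),interpolation=cv2.INTER_CUBIC))
E
```

```text
ring [0.6463 0.1381 0.021 ]
dot [0.6762 0.0662 0.021 ]
blank [ 0.6578 -0.0093  0.021 ]
bar [ 0.5996 -0.0609  0.021 ]
hub [0.5495 0.0535 0.04  ]
tabtop_out [0.6311 0.0044 0.052 ]
holder [0.5288 0.1663 0.038 ]
[ 0.5506  0.0557 -0.2313] [-0.0002 -0.0002 -0.0001 -0.      0.0005 -0.0003 -0.0002  0.0005]
```

View pics/b_top.png

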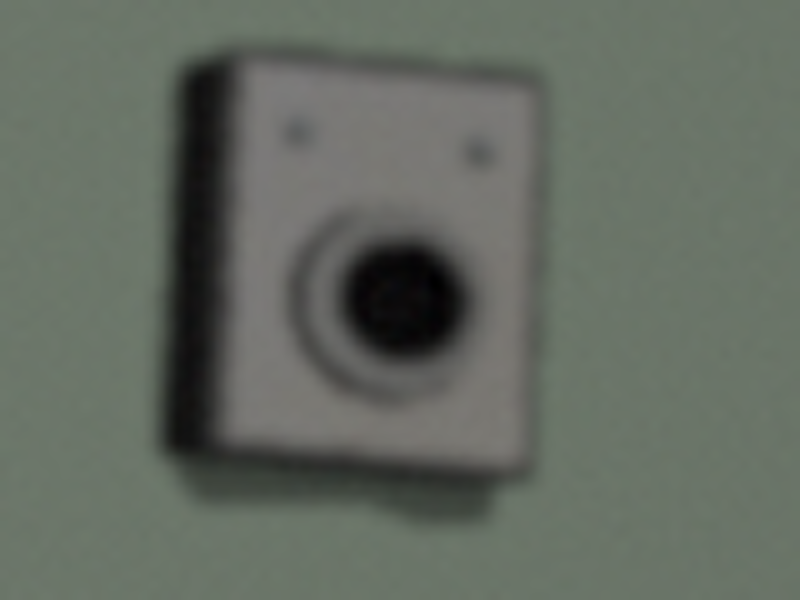

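View pics/b_side.png

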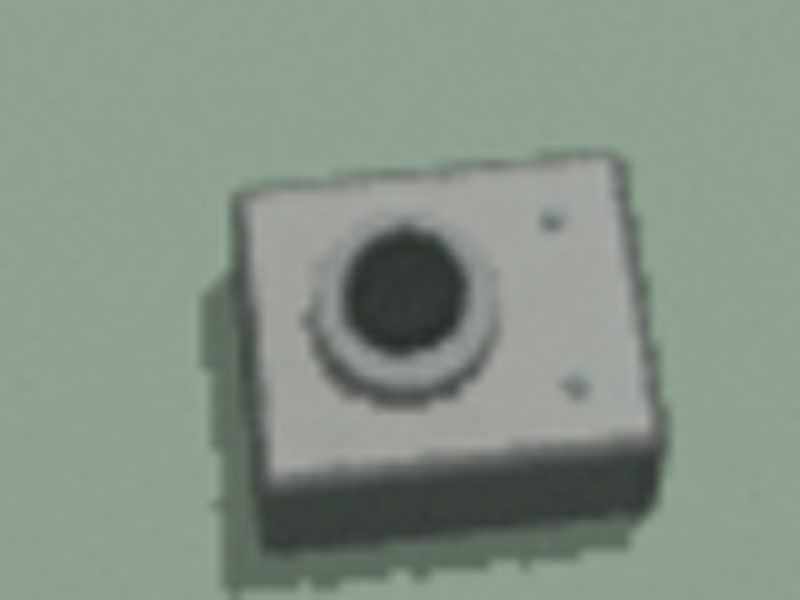

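View pics/sc.png

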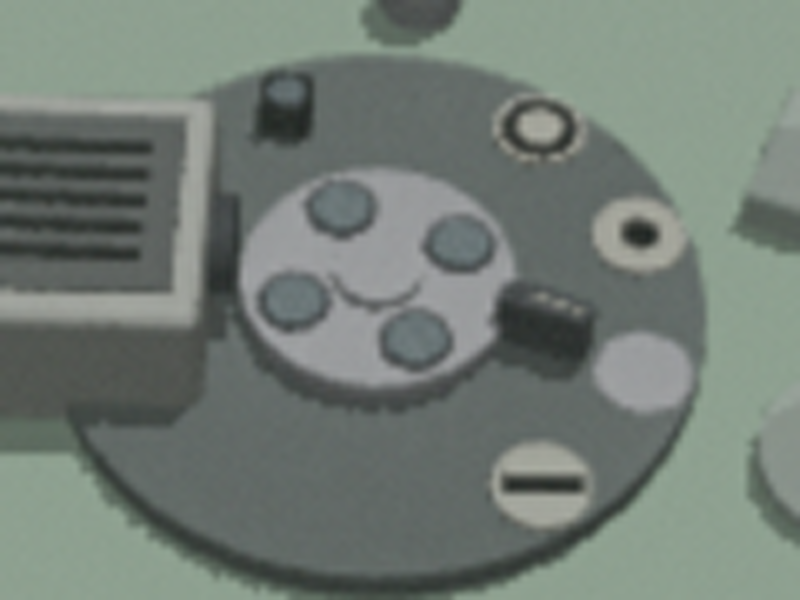

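```bash
cat >> h.py <<'E'
from scipy.spatial.transform import Rotation as R
AX=np.array([.5506,.0557]);PH=-.2313
def rel(p,yaw):
    s=get_state();R0=R.from_euler("xyz",s["ee_rot"]);
    sl=R0.inv().apply(np.array(p)-s["eef_pos"])/.5
    tu=(R0.inv()*R.from_euler("xyz",[np.pi,0,yaw])).as_rotvec()/(2*np.pi)
    return np.round(sl,4),np.round(tu,4)
def tip(th,d,z,r=.088):  # th world angle of tab; d clockwise offset
    return [AX[0]+r*np.cos(th)+d*np.sin(th),AX[1]+r*np.sin(th)-d*np.cos(th),z]
E
python3 - <<'E'
from h import *
np.set_printoptions(precision=4,suppress=True)
print(w("top",422.2,251.9,.067),w("side",273.4,323,.067))
rs=w("side",301,194.05,.021);print("ring side",rs)
for x,y in[(640,233),(643,372),(543,485)]:print(w("side",220+x/6.667,175+y/6.667,.021))
print("tab tip side", w("side",220+588/6.667,175+312/6.667,.052), "inner",w("side",220+520/6.667,175+291/6.667,.052))
print(tip(-.568,.045,.15),rel(tip(-.568,.045,.15),-.568-np.pi/2))
E
```

```text
[ 0.4745 -0.2851  0.067 ] [ 0.4763 -0.2898  0.067 ]
ring side [0.6488 0.1388 0.021 ]
[0.6794 0.0671 0.021 ]
[ 0.6606 -0.0103  0.021 ]
[ 0.603  -0.0608  0.021 ]
tab tip side [0.6366 0.0042 0.052 ] inner [0.6099 0.021  0.052 ]
[np.float64(0.6005744902281079), np.float64(-0.02957338580378257), 0.15] (array([1.142 , 0.9727, 0.1531]), array([ 0.0001, -0.0001,  0.2819]))
```

```bash
sed -i 's/AX=.*;PH/AX=np.array([.5518,.0558]);PH/' h.py
python3 -m crank '[{"slide":[0.57,0.49,0],"turn":[0,0,0.14],"fingers":-1},{"slide":[0.57,0.49,0],"turn":[0,0,0.14],"fingers":-1},{"slide":[0.57,0.49,0],"turn":[0,0,0.14],"fingers":-1},{"slide":[0.57,0.49,0],"turn":[0,0,0.14],"fingers":-1},{"slide":[0.57,0.49,0],"turn":[0,0,0.14],"fingers":-1}]'
python3 -c "
from h import *
print(rel(tip(-.568,.045,.15),-.568-np.pi/2))"
```

```text
t: 0.67
eef_pos: [0.3417, 0.4445, 0.2265]
ee_rot: [-3.142, -0.0, -0.998]
force: [-0.2, 0.2, 0.3]
width: 0.0598
(array([1.0785, 0.0762, 0.1531]), array([-0.    , -0.    ,  0.1815]))
```

```bash

python3 -m crank '[{"slide":[0.8,0.06,0],"turn":[0,0,0.18],"fingers":-1},{"slide":[0.8,0.06,0],"turn":[0,0,0.18],"fingers":-1},{"slide":[0.8,0.06,0],"turn":[0,0,0.18],"fingers":-1},{"slide":[0.8,0.06,0],"turn":[0,0,0.18],"fingers":-1},{"slide":[0.8,0.06,0],"turn":[0,0,0.18],"fingers":-1}]'
python3 -c "
from h import *
print(rel(tip(-.568,.045,.15),-.568-np.pi/2))"
```

```text
t: 1.08
eef_pos: [0.4422, 0.2619, 0.2269]
ee_rot: [-3.141, 0.001, -1.624]
force: [1.8, 0.9, 0.8]
width: 0.0264
(array([ 0.5652, -0.3494,  0.1536]), array([-0.    ,  0.0001,  0.082 ]))
```

```bash

python3 -m crank '[{"slide":[0.56,-0.35,0.1],"turn":[0,0,0.08],"fingers":-1},{"slide":[0.56,-0.35,0.1],"turn":[0,0,0.08],"fingers":-1},{"slide":[0.56,-0.35,0.1],"turn":[0,0,0.08],"fingers":-1},{"slide":[0.56,-0.35,0.1],"turn":[0,0,0.08],"fingers":-1},{"slide":[0.56,-0.35,0.1],"turn":[0,0,0.08],"fingers":-1}]'
python3 -c "
from h import *
print(rel(tip(-.568,.045,.15),-.568-np.pi/2))"
```

```text
t: 1.5
eef_pos: [0.5432, 0.0823, 0.1954]
ee_rot: [-3.141, 0.001, -2.128]
force: [0.4, 1.5, 0.8]
width: 0.0004
(array([ 0.1277, -0.2176,  0.0908]), array([-0.    ,  0.0001,  0.0017]))
```

```bash

python3 -m crank '[{"slide":[0.128,-0.218,0.05],"turn":[0,0,0.0017],"fingers":-1},{"slide":[0.128,-0.218,0.05],"turn":[0,0,0.0017],"fingers":-1},{"slide":[0.128,-0.218,0.09],"turn":[0,0,0.0017],"fingers":-1},{"slide":[0.128,-0.218,0.1],"turn":[0,0,0.0017],"fingers":-1},{"slide":[0.128,-0.218,0.1],"turn":[0,0,0.0017],"fingers":-1}]'
python3 - <<'E'
from h import *
print(rel(tip(-.568,.045,.08),-.568-np.pi/2))
for n in("top","side"):
    im=grab_frame(n)[:,:,::-1]
    a=im[110:310,200:400] if n=="top" else im[165:285,220:340]
    cv2.imwrite(f"pics/p1_{n}.png",cv2.resize(a,(600,600),interpolation=cv2.INTER_CUBIC))
E
```

```text
t: 1.92
eef_pos: [0.601, -0.0301, 0.1417]
ee_rot: [3.137, -0.004, -2.135]
force: [-0.7, 0.5, 0.2]
width: 0.0005
(array([-0.0024, -0.0012,  0.1235]), array([ 0.0007, -0.0006,  0.0006]))
```

View pics/p1_top.png

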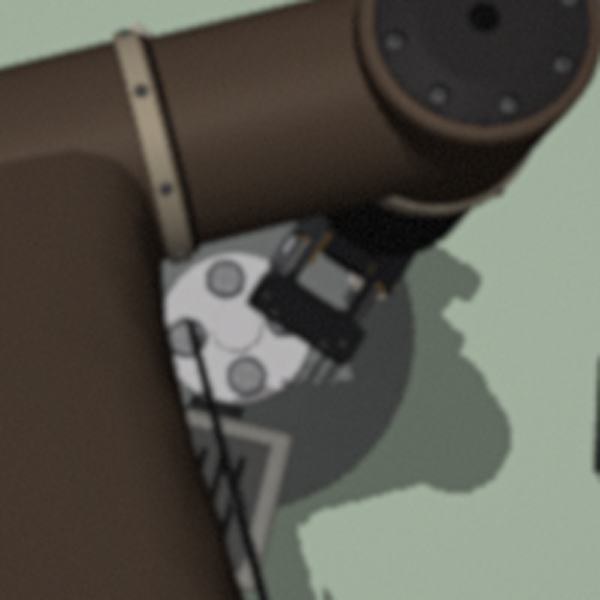

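View pics/p1_side.png

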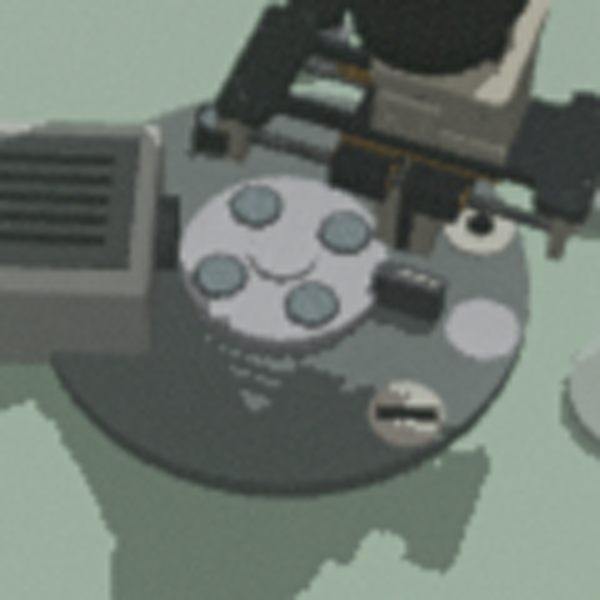

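```bash
python3 - <<'E'
from h import *
s=get_state();R0=R.from_euler("xyz",s["ee_rot"]);p=s["eef_pos"];print(p)
f=lambda q:((px("side",q)[0]-220)*5,(px("side",q)[1]-165)*5)
print("tcp",f(p))
for y in(-.096,-.08,.08,.096):
    for b in(.066,.03,.0): print(y,b,f(p+R0.apply([0,y,-b])))
E
```

```text
[ 0.60171452 -0.02773313  0.1447543 ]
tcp (np.float64(405.1505198550882), np.float64(235.08306475335928))
-0.096 0.066 (np.float64(593.6235310471077), np.float64(208.29036995930835))
-0.096 0.03 (np.float64(584.3696237461666), np.float64(252.54859734080256))
-0.096 0.0 (np.float64(577.0150090990973), np.float64(287.72316704069056))
-0.08 0.066 (np.float64(563.087826914443), np.float64(199.20506349244292))
-0.08 0.03 (np.float64(554.6476007083777), np.float64(243.56046306886867))
-0.08 0.0 (np.float64(547.9386827935466), np.float64(278.8174250948315))
0.08 0.066 (np.float64(268.03268682797267), np.float64(111.41712971291966))
0.08 0.03 (np.float64(267.204637813592), np.float64(156.6358300203018))
0.08 0.0 (np.float64(266.5455100601713), np.float64(192.6299557647883))
0.096 0.066 (np.float64(239.519563497374), np.float64(102.93360293192407))
0.096 0.03 (np.float64(239.40308597239266), np.float64(148.2284588060638))
0.096 0.0 (np.float64(239.3103570567726), np.float64(184.2881438744068))
```

The shut fingertips are clear of the tab on its clockwise side. In the crop they are at (405,245), and the tab is at (410,285). Even the lowest gripper legs would clear everything, so I'm descending.

```bash

python3 -m crank '[{"slide":[0,0,0.07],"turn":[0,0,0],"fingers":-1},{"slide":[0,0,0.13],"turn":[0,0,0],"fingers":-1},{"slide":[0,0,0.18],"turn":[0,0,0],"fingers":-1},{"slide":[0,0,0.2],"turn":[0,0,0],"fingers":-1},{"slide":[0,0,0.2],"turn":[0,0,0],"fingers":-1}]'
python3 - <<'E'
from h import *
print(rel(tip(-.568,.045,.038),-.568-np.pi/2))
for n in("side",):
    im=grab_frame(n)[:,:,::-1]
    a=im[110:310,200:400] if n=="top" else im[165:285,220:340]
    cv2.imwrite(f"pics/p2_{n}.png",cv2.resize(a,(600,600),interpolation=cv2.INTER_CUBIC))
E
```

```text
t: 2.43
eef_pos: [0.6008, -0.0263, 0.0441]
ee_rot: [3.139, -0.002, -2.13]
force: [-0.5, 0.1, -0.0]
width: 0.0004
(array([ 0.0043, -0.0049,  0.0122]), array([ 0.0003, -0.0003,  0.0015]))
```

View pics/p2_side.png

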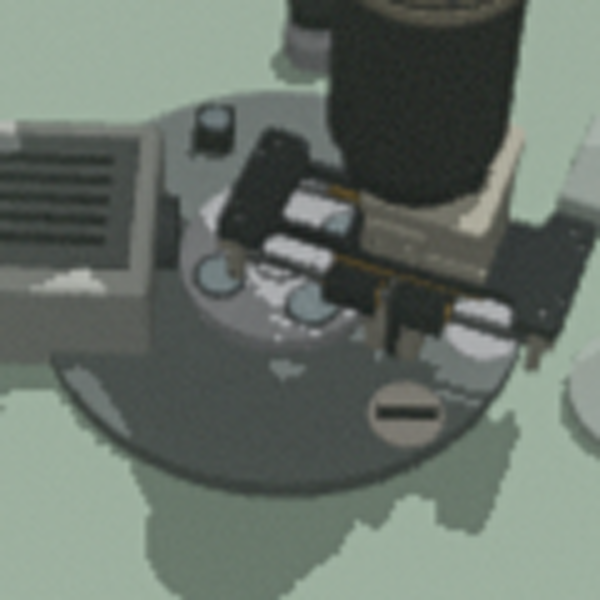

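```bash
cat >> h.py <<'E'
def arc(ths,d=.016,z=.038,r=.088):
    for t in ths: print(round(t,3),*[list(map(float,a)) for a in rel(tip(t,d,z,r),t-np.pi/2)])
E
python3 -c "
from h import *
arc(np.linspace(-.85,-.5,5))"
```

```text
-0.85 [-0.0048, 0.013, 0.0156] [0.0, -0.0001, 0.0464]
-0.762 [-0.0191, 0.0065, 0.0156] [0.0, -0.0001, 0.0325]
-0.675 [-0.0338, 0.0013, 0.0156] [0.0, -0.0001, 0.0185]
-0.588 [-0.049, -0.0026, 0.0156] [0.0, -0.0001, 0.0046]
-0.5 [-0.0644, -0.0051, 0.0156] [0.0, -0.0001, -0.0093]
```

```bash

python3 -m crank '[{"slide":[0,0.006,0.0155],"turn":[0,0,0.015],"fingers":-1},{"slide":[-0.015,0.006,0.0155],"turn":[0,0,0.025],"fingers":-1},{"slide":[-0.034,0.001,0.0155],"turn":[0,0,0.0185],"fingers":-1},{"slide":[-0.042,-0.001,0.0155],"turn":[0,0,0.011],"fingers":-1},{"slide":[-0.049,-0.0026,0.0155],"turn":[0,0,0.0046],"fingers":-1}]'
python3 -c "
from h import *
arc(np.linspace(-.568,-.2,5))"
```

```text
t: 2.9
eef_pos: [0.6183, -0.006, 0.0406]
ee_rot: [-3.138, 0.003, -2.156]
force: [-0.9, -0.7, 0.0]
width: 0.0005
-0.568 [-0.0006, 0.0027, 0.0053] [-0.0005, 0.0005, -0.0028]
-0.476 [-0.0169, 0.0008, 0.0053] [-0.0005, 0.0004, -0.0174]
-0.384 [-0.0334, 0.0004, 0.0054] [-0.0005, 0.0004, -0.0321]
-0.292 [-0.0498, 0.0015, 0.0054] [-0.0006, 0.0004, -0.0467]
-0.2 [-0.066, 0.0041, 0.0055] [-0.0006, 0.0004, -0.0613]
```

```bash

python3 -m crank '[{"slide":[-0.008,0.0017,0.003],"turn":[0,0,-0.01],"fingers":-1},{"slide":[-0.017,0.0008,0.003],"turn":[0,0,-0.0174],"fingers":-1},{"slide":[-0.0334,0.0004,0.003],"turn":[0,0,-0.032],"fingers":-1},{"slide":[-0.05,0.0015,0.003],"turn":[0,0,-0.0467],"fingers":-1},{"slide":[-0.066,0.004,0.003],"turn":[0,0,-0.0613],"fingers":-1}]'
python3 - <<'E'
from h import *
arc(np.linspace(-.2,.2,5))
im=grab_frame("side")[:,:,::-1][165:285,220:340]
cv2.imwrite("pics/p3_side.png",cv2.resize(im,(600,600),interpolation=cv2.INTER_CUBIC))
E
```

```text
t: 3.32
eef_pos: [0.6345, 0.0221, 0.039]
ee_rot: [-3.138, 0.001, -1.77]
force: [-1.3, -2.2, 0.6]
width: 0.0004
-0.2 [-0.0013, -0.0005, 0.0021] [-0.0005, 0.0002, 0.0002]
-0.1 [-0.019, -0.0029, 0.0021] [-0.0005, 0.0002, -0.0157]
0.0 [-0.0369, -0.0034, 0.0021] [-0.0005, 0.0001, -0.0316]
0.1 [-0.0547, -0.0022, 0.0022] [-0.0005, 0.0001, -0.0475]
0.2 [-0.0723, 0.0008, 0.0022] [-0.0005, 0.0001, -0.0635]
```

View pics/p3_side.png

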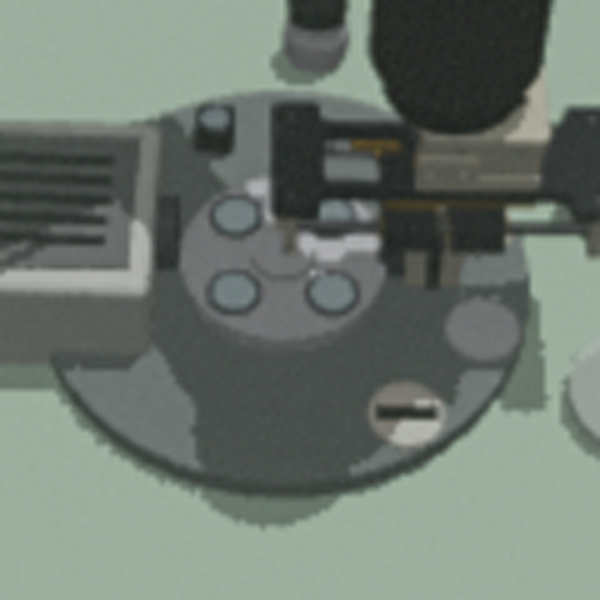

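The wheel is turning: the windows have rotated and the fin is hidden behind the fingers at (430,270). Continuing the push.

```bash

python3 -m crank '[{"slide":[-0.01,-0.0015,0.0015],"turn":[0,0,-0.008],"fingers":-1},{"slide":[-0.019,-0.003,0.0015],"turn":[0,0,-0.0157],"fingers":-1},{"slide":[-0.037,-0.0034,0.0015],"turn":[0,0,-0.0316],"fingers":-1},{"slide":[-0.0547,-0.0022,0.0015],"turn":[0,0,-0.0475],"fingers":-1},{"slide":[-0.0723,0.0008,0.0015],"turn":[0,0,-0.0635],"fingers":-1}]'
python3 - <<'E'
from h import *
arc(np.linspace(.2,.54,5))
E
```

```text
t: 3.78
eef_pos: [0.6411, 0.0574, 0.0379]
ee_rot: [-3.138, -0.0, -1.373]
force: [-1.1, -2.2, 0.7]
width: 0.0005
0.2 [-0.0004, -0.0003, -0.0002] [-0.0005, -0.0, -0.0003]
0.285 [-0.0155, -0.0023, -0.0002] [-0.0005, -0.0, -0.0138]
0.37 [-0.0307, -0.0031, -0.0002] [-0.0005, -0.0001, -0.0274]
0.455 [-0.0459, -0.0026, -0.0002] [-0.0005, -0.0001, -0.0409]
0.54 [-0.061, -0.0007, -0.0002] [-0.0005, -0.0001, -0.0544]
```

```bash

python3 -m crank '[{"slide":[-0.0155,-0.0023,0],"turn":[0,0,-0.0138],"fingers":-1},{"slide":[-0.0307,-0.0031,0],"turn":[0,0,-0.0274],"fingers":-1},{"slide":[-0.0459,-0.0026,0],"turn":[0,0,-0.041],"fingers":-1},{"slide":[-0.056,-0.0015,0],"turn":[0,0,-0.05],"fingers":-1},{"slide":[-0.061,-0.0007,0],"turn":[0,0,-0.0544],"fingers":-1}]'
python3 - <<'E'
from h import *
arc(np.linspace(.5,.711,5))
for n in("top","side"):
    im=grab_frame(n)[:,:,::-1]
    a=im[110:310,200:400] if n=="top" else im[165:285,220:340]
    cv2.imwrite(f"pics/p4_{n}.png",cv2.resize(a,(600,600),interpolation=cv2.INTER_CUBIC))
E
```

```text
t: 4.2
eef_pos: [0.6354, 0.0879, 0.0378]
ee_rot: [-3.138, -0.001, -1.032]
force: [-0.1, -1.1, 1.3]
width: 0.0007
0.5 [0.0081, 0.0017, -0.0004] [-0.0005, -0.0001, 0.0062]
0.553 [-0.0012, -0.0001, -0.0004] [-0.0005, -0.0001, -0.0022]
0.605 [-0.0105, -0.0014, -0.0004] [-0.0005, -0.0002, -0.0106]
0.658 [-0.0199, -0.0022, -0.0004] [-0.0005, -0.0002, -0.019]
0.711 [-0.0294, -0.0025, -0.0004] [-0.0005, -0.0002, -0.0274]
```

View pics/p4_side.png

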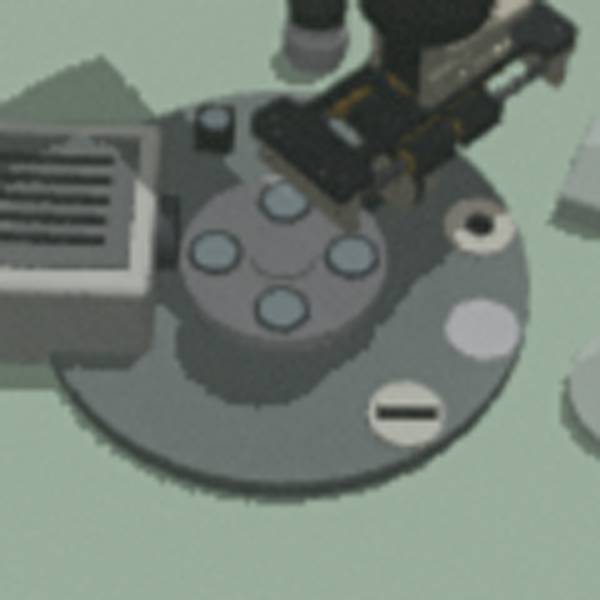

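View pics/p4_top.png

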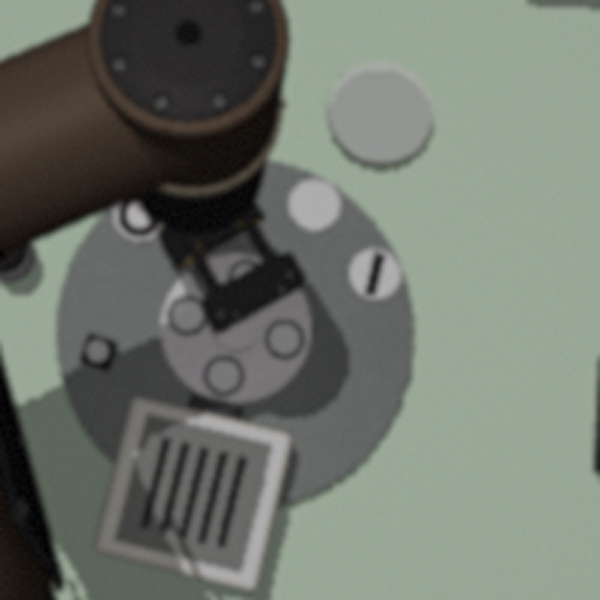

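```bash
python3 - <<'E'
from h import *
def an(n,c,sc,off,z=.034):
    o=[]
    for u,v in c:
        p=w(n,off[0]+u/sc,off[1]+v/sc,z)[:2]; o.append(p)
    o=np.array(o);m=o.mean(0) if len(o)==4 else AX; d=o-m
    a=np.unwrap(np.arctan2(d[:,1],d[:,0]),period=np.pi/2);print(n,m,a,a.mean(),np.hypot(*d.T))
an("top",[(226,279),(285,317),(246,376),(187,337)],3,(200,110))
an("side",[(341,207),(460,243),(294,300),(415,338)],6.667,(220,175))
an("top",[(243,273),(285,339),(224,375),(187,315)],3,(200,110))
an("side",[(286,200),(352,256),(282,308),(215,251)],5,(220,165))
E
```

```text
top [0.55096033 0.05508158] [0.21972628 0.22271803 0.21585836 0.21869874] 0.2192503549655177 [0.04084298 0.04115986 0.04100856 0.04100109]
side [0.55343343 0.0570333 ] [1.79761712 1.79748293 1.7986876  1.79316702] 1.7967386687299443 [0.04088861 0.04108388 0.04090216 0.04083972]
top [0.55240399 0.05613657] [-0.13894725 -0.24976145 -0.19560145 -0.19674253] -0.1952631694369088 [0.04412906 0.04270262 0.04179242 0.04014127]
side [0.55384477 0.05715143] [1.34220556 1.33599755 1.3499311  1.34770388] 1.3439595226146037 [0.0415427  0.0410074  0.04106214 0.04132446]
```

Four windows put the tab at about 0.56–0.58 rad, so 0.13–0.15 rad is left to the ring at 0.711. The last stretch goes slowly.

```bash

python3 -m crank '[{"slide":[-0.008,-0.001,0],"turn":[0,0,-0.008],"fingers":-1},{"slide":[-0.015,-0.0018,0],"turn":[0,0,-0.0145],"fingers":-1},{"slide":[-0.021,-0.0022,0],"turn":[0,0,-0.02],"fingers":-1},{"slide":[-0.025,-0.0024,0],"turn":[0,0,-0.0235],"fingers":-1},{"slide":[-0.027,-0.0025,0],"turn":[0,0,-0.025],"fingers":-1}]'
python3 - <<'E'
from h import *
arc([.68,.7,.711])
for n in("top","side"):
    im=grab_frame(n)[:,:,::-1]
    a=im[110:310,200:400] if n=="top" else im[165:285,220:340]
    cv2.imwrite(f"pics/p5_{n}.png",cv2.resize(a,(600,600),interpolation=cv2.INTER_CUBIC))
E
```

```text
t: 4.72
eef_pos: [0.6291, 0.0992, 0.0363]
ee_rot: [-3.14, -0.001, -0.878]
force: [1.8, -0.6, 1.0]
width: 0.0003
0.68 [0.0022, -0.0012, -0.0035] [-0.0002, -0.0001, 0.0021]
0.7 [-0.0013, -0.0019, -0.0035] [-0.0002, -0.0001, -0.0011]
0.711 [-0.0032, -0.0022, -0.0035] [-0.0002, -0.0001, -0.0028]
```

View pics/p5_side.png

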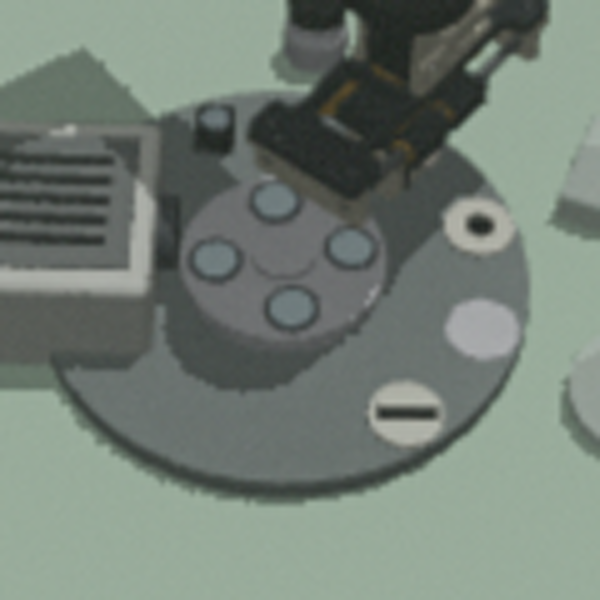

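View pics/p5_top.png

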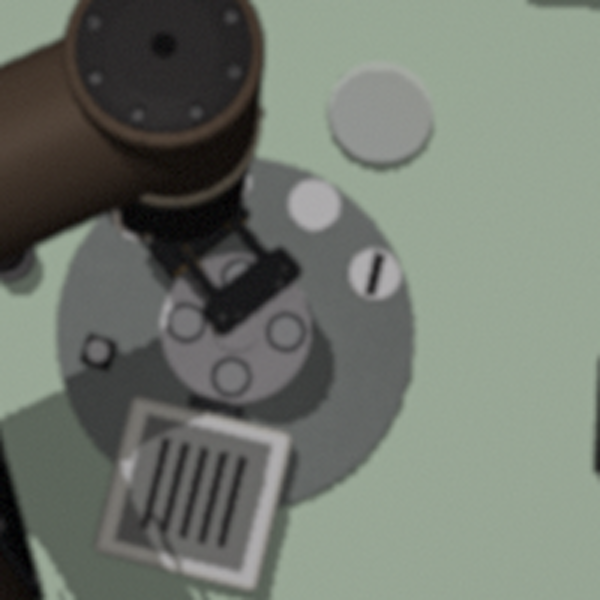

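```bash
cat >> h.py <<'E'
def an(n,c,sc,off,z=.034):
    o=np.array([w(n,off[0]+u/sc,off[1]+v/sc,z)[:2] for u,v in c]);m=o.mean(0); d=o-m
    a=np.unwrap(np.arctan2(d[:,1],d[:,0]),period=np.pi/2);print(n,m,a.mean()%(np.pi/2)-np.pi/4+np.pi/4*0,np.hypot(*d.T))
E
python3 - <<'E'
from h import *
an("side",[(277,200),(350,247),(292,308),(214,260)],5,(220,165))
p=[w("top",200+u/3,110+v/3,.034)[:2]-np.array([.55096,.0551]) for u,v in [(286,332),(231,377),(186,322)]]
print([(np.arctan2(q[1],q[0])%(np.pi/2))-np.pi/4 for q in p])
E
```

```text
side [0.55356178 0.05720942] 0.7111150018783245 [0.04162092 0.04054353 0.04129887 0.0418715 ]
[np.float64(0.7049219134811211), np.float64(0.7022957010454087), np.float64(0.7009531628085748)]
```

The tab is now at 0.70–0.71 rad against a target of 0.711. I'll back off clockwise, raise the arm and look again.

```bash

python3 -m crank '[{"slide":[0.02,0,0],"turn":[0,0,0],"fingers":-1},{"slide":[0.06,0,0],"turn":[0,0,0],"fingers":-1},{"slide":[0.06,0,-0.07],"turn":[0,0,0],"fingers":-1},{"slide":[0.06,0,-0.15],"turn":[0,0,0],"fingers":-1},{"slide":[0.06,0,-0.22],"turn":[0,0,0],"fingers":-1}]'
python3 - <<'E'
from h import *
b=[.4754,-.2875,.15]
print(rel(b,-.878),rel(b,-1.57))
E
```

```text
t: 5.23
eef_pos: [0.6476, 0.0747, 0.1463]
ee_rot: [3.14, 0.0, -0.879]
force: [1.4, -0.4, 0.8]
width: 0.0005
(array([ 0.338 ,  0.7274, -0.0061]), array([ 0.0003,  0.0001, -0.0002])) (array([ 0.338 ,  0.7274, -0.0061]), array([ 0.0003, -0.    ,  0.11  ]))
```

```bash

python3 -m crank '[{"slide":[0.338,0.727,-0.006],"turn":[0,0,0],"fingers":-1},{"slide":[0.338,0.727,-0.006],"turn":[0,0,0],"fingers":-1},{"slide":[0.338,0.727,-0.006],"turn":[0,0,0],"fingers":-1},{"slide":[0.338,0.727,-0.006],"turn":[0,0,0],"fingers":-1},{"slide":[0.338,0.727,-0.006],"turn":[0,0,0],"fingers":-1}]'
python3 - <<'E'
from h import *
b=[.4754,-.2875,.12]
print(rel(b,-.878))
E
```

```text
t: 5.65
eef_pos: [0.5573, -0.1143, 0.147]
ee_rot: [3.141, 0.0, -0.878]
force: [1.1, -0.7, 0.3]
width: 0.0002
(array([0.1619, 0.3472, 0.054 ]), array([ 0.,  0., -0.]))
```

```bash

python3 -m crank '[{"slide":[0.162,0.347,0],"turn":[0,0,0],"fingers":-1},{"slide":[0.162,0.347,0],"turn":[0,0,0],"fingers":-1},{"slide":[0.162,0.347,0.02],"turn":[0,0,0],"fingers":-1},{"slide":[0.162,0.347,0.054],"turn":[0,0,0],"fingers":-1},{"slide":[0.162,0.347,0.054],"turn":[0,0,0],"fingers":-1}]'
python3 - <<'E'
from h import *
b=[.4754,-.2875,.085]
print(rel(b,-.878),get_state()["t"])
for n in("top","side"):
    im=grab_frame(n)[:,:,::-1]
    cv2.imwrite(f"pics/p6_{n}.png",im)
    u,v=(422,252) if n=="top" else (273,324)
    cv2.imwrite(f"pics/p6b_{n}.png",cv2.resize(im[v-45:v+45,u-60:u+60],(800,600),interpolation=cv2.INTER_CUBIC))
cv2.imwrite(f"pics/p6_s.png",cv2.resize(im[165:285,220:340],(600,600),interpolation=cv2.INTER_CUBIC))
E
```

```text
t: 6.07
eef_pos: [0.4749, -0.2884, 0.1196]
ee_rot: [-3.141, 0.0, -0.88]
force: [-0.3, 0.6, -0.1]
width: 0.0002
(array([-0.0007, -0.0018,  0.0692]), array([-0.    ,  0.    , -0.0003])) 6.0667
```

View pics/p6_s.png

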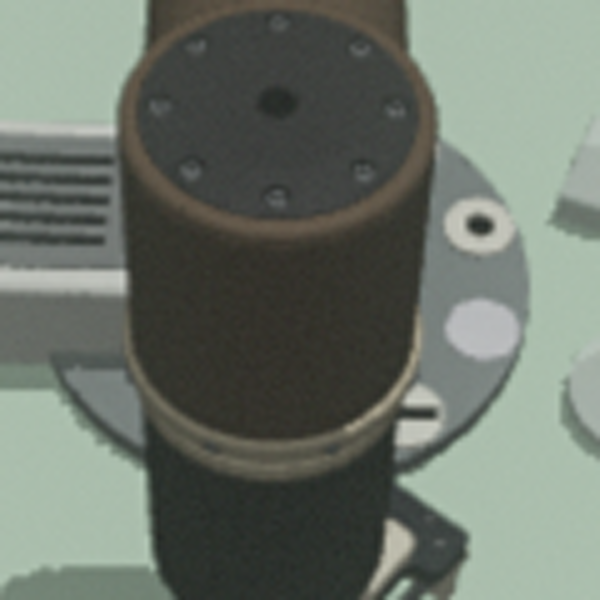

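View pics/p6b_side.png

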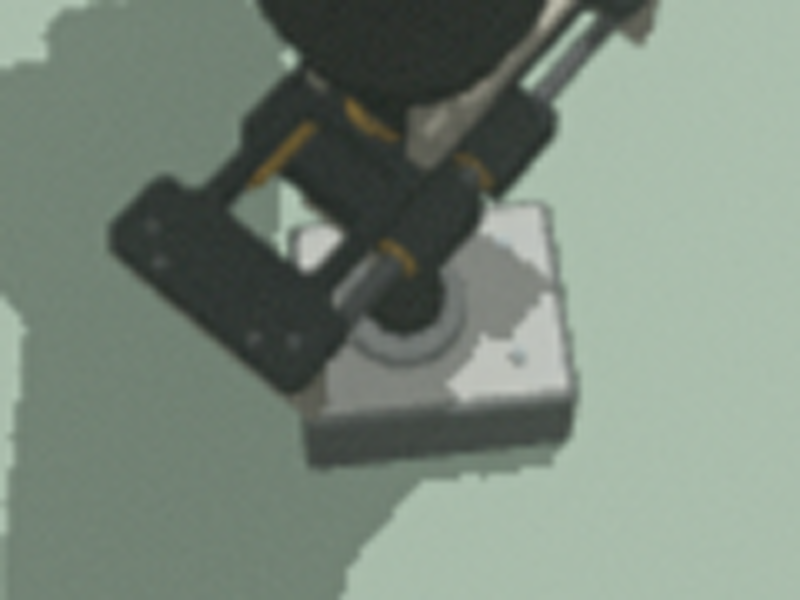

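View pics/p6_top.png

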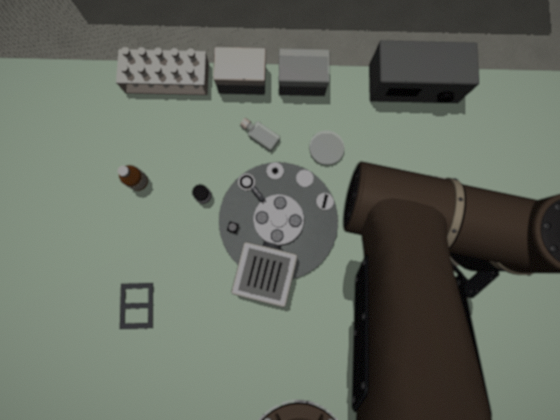

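```bash
python3 - <<'E'
import cv2
a=cv2.imread("pics/p6_top.png")[160:260,220:320]
cv2.imwrite("pics/p6_tc.png",cv2.resize(a,(600,600),interpolation=cv2.INTER_CUBIC))
E
```

```text
(no output)
```

View pics/p6_tc.png

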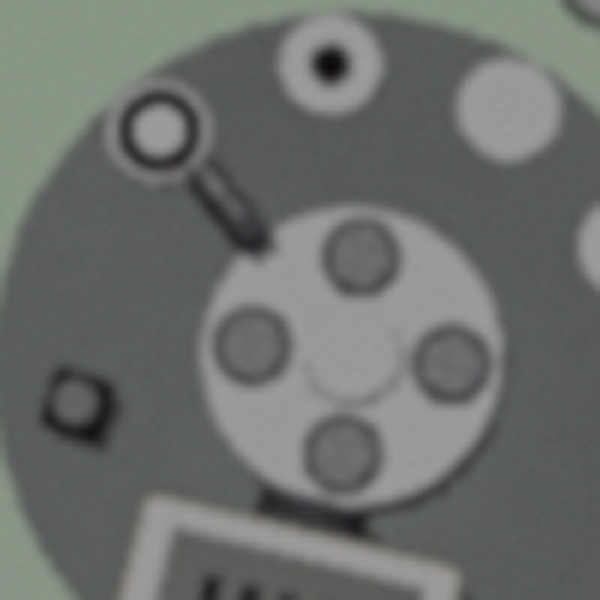

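```bash
python3 - <<'E'
from h import *
an("top",[(361,257),(452,362),(343,453),(252,346)],6,(220,160))
a=w("top",220+160/6,160+130/6,.021)[:2]-[.5506,.0557];print(np.arctan2(a[1],a[0]))
E
```

```text
top [0.55095862 0.05508067] 0.7166545666165092 [0.04061914 0.04115313 0.04078282 0.04118366]
0.7058502457425124
```

The tab sits within about 1.5 mm of the ring's centre. Now I'll press, in small steps while watching the force.

```bash

python3 -m crank '[{"slide":[0,-0.002,0.05],"turn":[0,0,0],"fingers":-1},{"slide":[0,-0.002,0.085],"turn":[0,0,0],"fingers":-1},{"slide":[0,-0.002,0.1],"turn":[0,0,0],"fingers":-1},{"slide":[0,-0.002,0.104],"turn":[0,0,0],"fingers":-1},{"slide":[0,-0.002,0.108],"turn":[0,0,0],"fingers":-1}]'
```

```text
t: 6.58
eef_pos: [0.4778, -0.285, 0.0661]
ee_rot: [3.141, 0.0, -0.877]
force: [0.1, 0.1, 1.9]
width: 0.0005
```

```bash

python3 -m crank '[{"slide":[0,0,0.004],"turn":[0,0,0],"fingers":-1},{"slide":[0,0,0.008],"turn":[0,0,0],"fingers":-1},{"slide":[0,0,0.01],"turn":[0,0,0],"fingers":-1},{"slide":[0,0,0.011],"turn":[0,0,0],"fingers":-1},{"slide":[0,0,0.011],"turn":[0,0,0],"fingers":-1}]'
```

```text
t: 7.0
eef_pos: [0.4782, -0.2851, 0.0613]
ee_rot: [-3.141, -0.001, -0.877]
force: [-1.7, 0.6, 4.7]
width: 0.0006
```

Force is 4.7 N, so the button is close to bottom. I'll push slightly more until the force shows the stop.

```bash

python3 -m crank '[{"slide":[0,0,0.002],"turn":[0,0,0],"fingers":-1},{"slide":[0,0,0.004],"turn":[0,0,0],"fingers":-1},{"slide":[0,0,0.004],"turn":[0,0,0],"fingers":-1}]'
```

```text
t: 7.25
eef_pos: [0.4783, -0.2851, 0.0609]
ee_rot: [-3.141, -0.002, -0.876]
force: [-7.1, 3.8, 21.9]
width: 0.0001
```

The force jumped to 22 N with almost no travel, so the button is on its hard stop. Releasing and rising.

```bash

python3 -m crank '[{"slide":[0,0,-0.02],"turn":[0,0,0],"fingers":-1},{"slide":[0,0,-0.08],"turn":[0,0,0],"fingers":-1},{"slide":[0,0,-0.14],"turn":[0,0,0],"fingers":-1},{"slide":[0,0,-0.2],"turn":[0,0,0],"fingers":-1},{"slide":[0,0,-0.25],"turn":[0,0,0],"fingers":-1}]'
python3 -m crank '[{"slide":[0.05,0.2,0],"turn":[0,0,0],"fingers":-1},{"slide":[0.05,0.2,0],"turn":[0,0,0],"fingers":-1},{"slide":[0.05,0.2,0],"turn":[0,0,0],"fingers":-1},{"slide":[0.05,0.2,0],"turn":[0,0,0],"fingers":-1},{"slide":[0.05,0.2,0],"turn":[0,0,0],"fingers":-1}]'
python3 - <<'E'
from h import *
for n in("top","side"):
    cv2.imwrite(f"pics/p7_{n}.png",grab_frame(n)[:,:,::-1])
a=cv2.imread("pics/p7_top.png");
for n in("top","side"):
    d=cv2.absdiff(cv2.imread(f"pics/p7_{n}.png"),cv2.imread(f"pics/{n}0.png"));print(n,d.mean())
E
```

```text
t: 7.67
eef_pos: [0.4784, -0.2851, 0.1861]
ee_rot: [-3.14, -0.002, -0.877]
force: [0.4, -0.4, -0.0]
width: 0.0005
t: 8.08
eef_pos: [0.4164, -0.3689, 0.1838]
ee_rot: [-3.141, -0.001, -0.879]
force: [1.0, 0.9, -0.2]
width: 0.0004
top 20.368969671201814
side 36.245231009070295
```

View pics/p7_side.png

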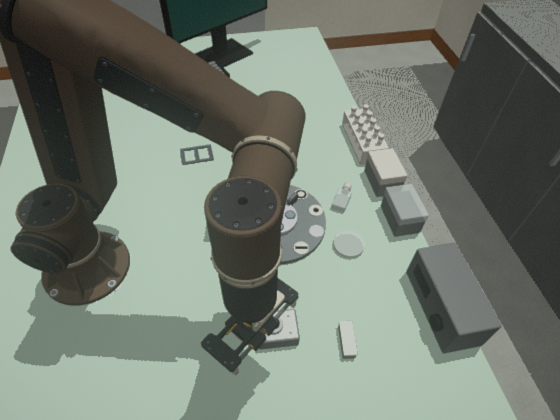

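View pics/p7_top.png

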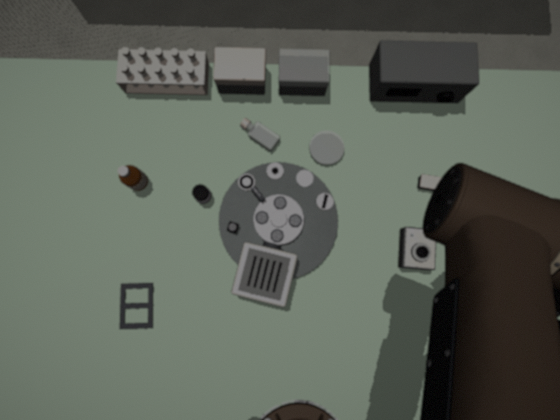

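The tab, at (257,193) in the top view, points at the ring at (246,182). The button is back at (422,252) and every bystander is at its starting pixel. Handing in.

```bash
python3 -c "
from station import *
print(job_done())"
```

```text
the job is handed in; nothing more can be done
None
```

I turned the turret to the ring label, pressed the shutter button to its stop and let it come back up. I handed the job in at about 8.2 s of the 48 s allowed; the hand-in gave no verdict.

- **Turret:** With the fingers shut, I pushed the tab counter-clockwise from its clockwise side only, so it was never pinched. After backing off, its windows put the tab at 0.717 rad in the top view. The ring is at 0.706–0.711 rad, so the aim is about 1.5 mm or less off the disc's centre; the limit is 12 mm. I didn't measure it again after the press, but the final top picture shows the tab still on the ring.
- **Button:** I pressed until the force jumped to 22 N with almost no further travel, which means it hit the hard stop. Once the fingers lifted, the button was back at the same place in the top picture as before.
- **Bench:** In the final pictures, the loose items look to be where they started. The arm partly hides the slide box in the top view, but the side view shows it in place. The arm was clear of everything and the force reading was near zero.
- **Disagreement:** The two cameras differed by about 2.5 mm on the turret and 5 mm on the button. I used averages, which was accurate enough for both.

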